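# Run a ware board out to its hand-over line and hold it down

## Robot

A 6-joint arm with a two-finger parallel gripper is mounted at the origin on a cart in front of the work surface, level with it; the furniture and walls round the work are solid. World frame = base frame: x ahead of the robot, y to its left, z up, the work surface at z = 0. Lengths are in m, angles in degrees, forces in N, time in s.
With the tool pointing down it reaches from about 0.3 to 0.75 m from the base axis. Payload 8.5 kg.
Tool frame: the origin (TCP) lies between the finger pads; the fingertips stand env.finger_overhang ahead of it and the grasp point (between the pads) lies 2 mm behind it (env.finger_overhang is the distance from the TCP to the fingertips, in m); z points along the fingers, y is the line along which they close (so a half turn about z gives the same grasp; the last joint's range is limited). The gripper opens to 85 mm and grips with 20 to 120 N. Pads are 22 mm wide; open, the fingers measure 114 mm over their backs; the gripper's body (76 mm by 85 mm) begins 54 mm behind the grasp point. The pads swing forward as they close: fully open they stand 13 mm farther back than shut.
Start: joints at [56.763, 21.807, 74.336, -0, 83.858, -12.336], TCP at [0.196, 0.514, 0.248] pointing down, gripper open.
Joint ranges: [-178.18, 178.18], [-50.72, 133.34], [12.68, 142.11], [-81.47, 261.47], [9.98, 163.14], [-165.26, 165.26]. Speed limits (degrees/s): [136.94, 136.94, 180, 180, 180, 180].

## Interface

Orientations are given as a 3x3 rotation matrix whose columns are the frame's x, y, z axes.
In Python, from rig import env gives the robot as it stands. The module is installed in compiled form; this text tells all that it offers.
- The arm moves only by the tool jog_arm, never from a script. Its arguments are lists of equal length, an entry for each row: "hand": the finger opening in m, from 0 to 0.0854; "travel": the shift along the world's x, y, z in m, a list of three; "yaw": the turn about the world's z in rad. A call has exactly 5 rows; each row shifts and turns the commanded pose from where the row before left it; what a row does not reach is not made up. A row lasts 1/8 s, in which the tool goes at most 62.5 mm and 10.7 degrees, less where a joint would pass 70% of its speed; a pose out of reach is approached as far as the arm can. A call is refused whole if a number of a shift passes 0.0625 or a number of a turn 0.188, either way. A call with a gripper value outside its range is refused whole. The fingers move at their own pace and stop on an object; "grip_force" is the grip in N (left out, the last holds). Time passes only in rows, so rows that do not move let the fingers close, or fill a call up. It gives the time, the measured TCP pose, the force, the opening and the grip force at its end, in the units of the state.
- env.observe(): the state, without advancing time (a new reading comes with each control period).
- env.get_image(name): name is "scene" or "side" or "wrist"; returns the picture (480x640x3 uint8, red, green, blue); there is no depth.
- env.calibration(name): a dict with "fx", "fy", "cx", "cy" (pixels), "position" and "rotation" of the camera in the world; the wrist camera has in their place "hand_eye" (4x4, takes a point from camera to tool coordinates, whose origin is the TCP and whose axes are the flange's). Camera axes: x right, y down, z forward; pixel columns grow to the right and rows downward; lengths in m; the calibration is good to about 2 mm. The wrist camera is an equidistant fisheye: a pixel r from the principal point sees the ray r / f radians off the axis. A picture is of the moment at which its call begins: read the wrist's pose just before it. calibration takes no time and is no camera call.
- env.close_job(): hands the job in; it is judged then, once.
The state is a dict: "time_s": time; "q": joint angles; "qvel": joint speeds; "joint_efforts": joint torques, N m; "position": TCP position; "tool_rot": TCP orientation; "ft_force": force on the tool from outside, world axes, zero at the start; "wrist_torque": the same for the moment, N m; "grip_width": finger opening in m; "gripper_force": force on a finger pad.
Only numpy, scipy, OpenCV 4.12 (cv2) and the standard library are available. Lean on these libraries where they do the work, as an engineer would, in place of code of your own. Each camera call takes 0.05 s, during which the arm holds its last target. There are 200 camera calls.

## Task

The ware board on the loading stand goes to the kiln trolley next, but one lid is still missing on it: pick up the loose porcelain lid and set it down, without dropping it, in the empty round recess at the outer end of the board. Then take the board by its bow handle and slide it outward along the stand until the line scored across the board lies over the stand's outer edge. Loaded and overhanging like that it would tip if let go, so finish while still gripping the handle, holding the board flat on the stand with both lids in their recesses, and leave the cup and the colour dish beside the work alone.

Things in the scene. Friction and masses are not known exactly. Their poses are not given: they have to be found in the camera images.
- stand_edge (a point): Middle of the outer edge of the grey loading stand, on the stand's top face, 66 mm above the turntable. The stand is fixed. Axes: x outward along the stand (the way the board slides), z up. The stand reaches 340 mm back from here (to x = -0.34), is 174 mm wide, and has along each side an aluminium guide strip 12 mm high, the strips 126 mm apart inside
- board_line (a point): Middle of the dark line scored across the top of the ware board (3 mm wide, square to the board's length). The board is loose, light wood, 420 long x 120 wide x 16 mm thick, about 0.4 kg, and lies flat on the stand between the guide strips with 3 mm play on each side. Axes: x along the board to its outer end, z up. The outer end lies 240 mm ahead of the line, the tail end 180 mm behind it. At the start the line is 17 to 22 cm short of the stand's edge
- board_handle (a point): Middle of the grip of the steel bow handle on the board's tail: a level round bar 10 mm thick, running across the board (along its y), straight for 76 mm, with its centre 40 mm above the board's top face; it stands 145 mm behind the line. Axes as the board's
- outer_recess (a point): Centre of the floor of the empty round recess at the outer end of the board: 92 mm wide, 6 mm deep, its floor 10 mm above the board's underside, 178 mm ahead of the line. Axes as the board's
- inner_recess (a point): Centre of the floor of the second recess, same size, 103 mm behind the outer one; the second lid already sits in it
- lid_knob (a point): Centre of the round knob of the loose domed porcelain lid, which stands on the turntable beyond the outer end of the stand, on the trolley side (left). The knob is a ball 16 mm across, its centre 50 mm above the lid's foot and 8 mm below its top; the shoulder of the dome begins 8 mm below the ball's centre (20 mm out it is 14 mm below, 30 mm out 20 mm below). The lid is 82 mm wide, 58 mm high, about 0.11 kg; fingers can pinch the ball from above from any side
- lid_foot (a point): Centre of the underside of that loose lid (its foot is 66 mm wide, the widest rim, 82 mm, 8 mm above it)
- set_lid_foot (a point): Centre of the underside of the second, equal lid, which sits in the inner recess and stays there
- blank_cup: Plain white cup, 87 x 112 x 80 mm, behind the stand, a bystander; origin under it
- dish: Little porcelain dish with black colour, 68 mm wide, 18 mm high, on the turntable near the stand's outer end, robot side, a bystander; origin under it

How it is judged (in metres and radians):
On the way:
1. the loose lid sits in the outer recess, let go, while the board is still back on the stand (line at least 10 cm short of the edge) (horizontal distance between lid_foot and outer_recess below 0.009 m and z of lid_foot in the frame of outer_recess below 0.003 m and angle between lid_foot's own z axis and vertical below 0.06 rad and contact force between the fingers and lid below 0.05 N and x of board_line in the frame of stand_edge below -0.1 m), for 0.2 s.
At the end, for the whole second after the job is handed in: Scored line within 8 mm of the stand's outer edge, board flat on the stand (2 degrees, 5 mm) and still; fingers on the board (over 2 N), grasp point within 6 cm of the middle of the handle's bar, touching no lid; both lids on the floors of their recesses, the loose one in the outer (x of board_line in the frame of stand_edge between -0.008 and 0.008 m and z of board_line in the frame of stand_edge below 0.021 m and angle between board_line's own z axis and vertical below 0.035 rad and contact force between the fingers and board above 2 N and distance between the grasp point and board_handle below 0.06 m and contact force between board and stand above 1 N and contact force between the arm and lid below 0.05 N and contact force between the arm and set_lid below 0.05 N and horizontal distance between lid_foot and outer_recess below 0.009 m and z of lid_foot in the frame of outer_recess below 0.003 m and horizontal distance between set_lid_foot and inner_recess below 0.009 m and z of set_lid_foot in the frame of inner_recess below 0.003 m and linear speed of board below 0.02 m/s); the arm keeps its last pose, push and grip.
It fails at once if the board tips (over 6 degrees) (angle between board_line's own z axis and vertical above 0.105 rad).
It fails at once if the board is lifted off the stand (over 15 mm) instead of being slid (z of board_line in the frame of stand_edge above 0.031 m).
It fails at once if the lid is dropped: it falls faster than 0.5 m/s out of the fingers (linear speed of lid above 0.5 m/s and contact force between the fingers and lid below 0.05 N).
It fails at once if the second lid leaves its recess (distance between set_lid_foot and inner_recess above 0.015 m).
It fails at once if the cup or the colour dish is moved more than 2 cm (distance of any of blank_cup, dish from where it was at the start of the episode above 0.02 m).
It also fails if it takes over 54 s, if anything falls off the work surface, if the arm or the gripper's body presses on something with over 40 N, if the wrist force passes 120 N, or if a joint passes its speed limit or range.

## Working session

There is one attempt and no reset: what is moved stays moved. The work goes in short steps, Python scripts to look and compute and a tool call to move; the robot and the scene stay as the last step left them, time stands still between calls to the robot, and variables do not carry over. Pictures are saved under pics/ and viewed, at most 12 in all, crops included, and the job is handed in when it is done.

Besides the shell and the picture viewer there is one more tool, called as a command line: name --pt "numbers of a row" for each row, then --argument value for the rest. jog_arm: Moves the arm, as the interface text tells. Its arguments: {"type":"object","properties":{"hand":{"type":"array"},"travel":{"type":"array"},"yaw":{"type":"array"},"grip_force":{"type":"number"}},"required":["hand","travel","yaw"]}

```bash
mkdir -p pics; cat > h.py <<'E'
import numpy as np, cv2
from rig import env
def save(n,im): cv2.imwrite('pics/'+n+'.png',im[:,:,::-1])
def ray(cam,u,v):
    c=env.calibration(cam); d=np.array([(u-c['cx'])/c['fx'],(v-c['cy'])/c['fy'],1.])
    return np.array(c['position']),np.array(c['rotation'])@d
def onz(cam,u,v,z):
    o,d=ray(cam,u,v); return o+d*(z-o[2])/d[2]
def wray(u,v,st):
    c=env.calibration('wrist'); x=(u-c['cx'])/c['fx'];y=(v-c['cy'])/c['fy'];r=np.hypot(x,y)
    d=np.array([x/r*np.sin(r),y/r*np.sin(r),np.cos(r)]) if r>0 else np.array([0,0,1.])
    H=np.array(c['hand_eye']);R=np.array(st['tool_rot']);p=np.array(st['position'])
    return p+R@H[:3,3], R@H[:3,:3]@d
def wonz(u,v,z,st):
    o,d=wray(u,v,st); return o+d*(z-o[2])/d[2]
def tri(r1,r2):
    (a,d),(b,e)=r1,r2; s=np.linalg.lstsq(np.c_[d,-e],b-a,rcond=None)[0]
    P,Q=a+d*s[0],b+e*s[1]; return (P+Q)/2,np.linalg.norm(P-Q)
def wpix(P,st):
    c=env.calibration('wrist');H=np.array(c['hand_eye']);R=np.array(st['tool_rot'])
    q=H[:3,:3].T@(R.T@(np.array(P)-st['position'])-H[:3,3]);n=np.hypot(q[0],q[1]);t=np.arctan2(n,q[2])
    return c['cx']+c['fx']*t*q[0]/n, c['cy']+c['fy']*t*q[1]/n
def pix(cam,P):
    c=env.calibration(cam);q=np.array(c['rotation']).T@(np.array(P)-c['position'])
    return c['cx']+c['fx']*q[0]/q[2], c['cy']+c['fy']*q[1]/q[2]
E
python3 - <<'E'
from h import *
s=env.observe(); print(s['position'],s['tool_rot'],env.finger_overhang,s['time_s'],s['grip_width'])
for n in ('scene','side','wrist'): save(n+'0',env.get_image(n))
for n in ('scene','side'): c=env.calibration(n);print(n,np.round(c['position'],3),np.round(c['rotation'],3),c['fx'])
E
```

```text
[0.19607803 0.51355988 0.2477029 ] [[-9.34184216e-01  3.56790084e-01 -8.28734760e-04]
 [ 3.56790891e-01  9.34183458e-01 -1.23555187e-03]
 [ 3.33357649e-04 -1.44991807e-03 -9.99998893e-01]] 0.017 0.0 0.08571672777463507
scene [ 0.116 -0.771  0.85 ] [[ 0.885 -0.274  0.376]
 [-0.465 -0.549  0.695]
 [ 0.016 -0.79  -0.613]] 559.1701673753781
side [ 0.391 -1.024  0.592] [[ 0.983 -0.097  0.157]
 [-0.183 -0.405  0.896]
 [-0.023 -0.909 -0.416]] 539.6820909989433
```

View pics/scene0.png

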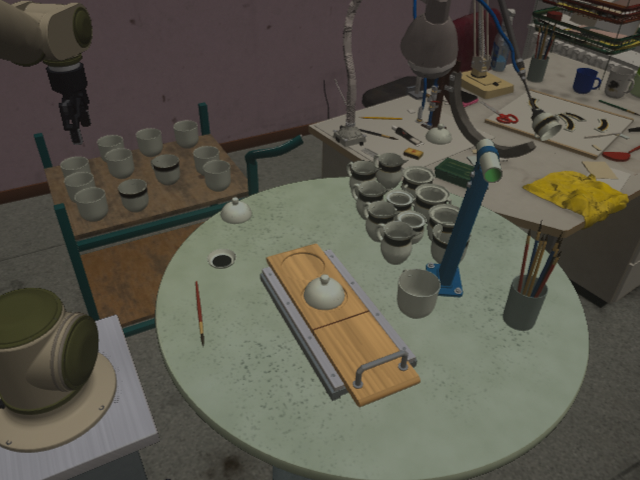

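View pics/side0.png

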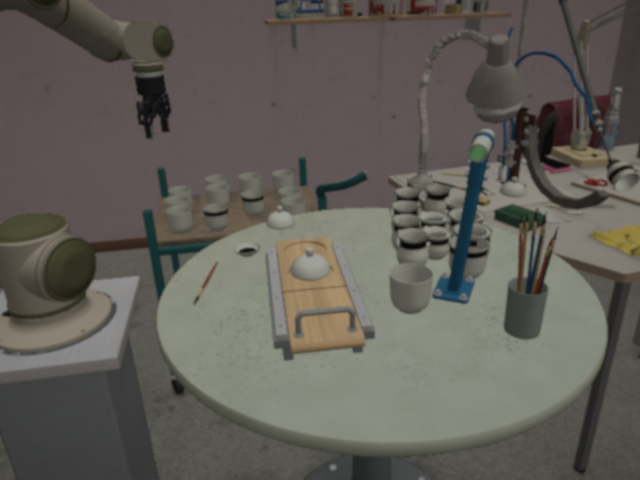

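View pics/wrist0.png

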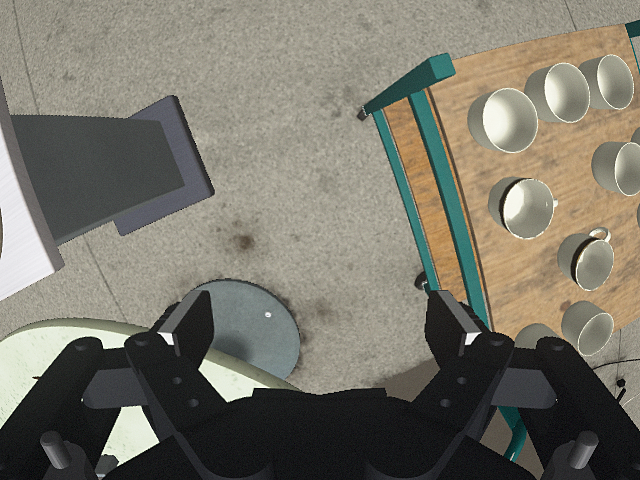

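The scene view shows the loose lid's knob at about (236,201), with the dish at (222,260). The empty recess is near (302,264), the scored line runs (314,330)–(370,308), and the handle bar runs (358,372)–(406,352). The side view has the knob at about (281,210) and the bar from (297,314) to (354,311). The wrist view is still off the table.

```bash
python3 - <<'E'
from h import *
for n,(u,v),z in [('knob',(236,200),.05),('dish',(222,260),.018),('recess',(302,264),.076),('line1',(314,330),.082),('line2',(370,308),.082),('h1',(358,370),.122),('h2',(406,351),.122),('endL',(267,258),.082),('endR',(317,243),.082)]:
    print(n,np.round(onz('scene',u,v,z),3))
print('side'); 
for n,(u,v),z in [('knob',(281,209),.05),('h1',(297,314),.122),('h2',(354,311),.122),('cup',(411,290),.06)]: print(n,np.round(onz('side',u,v,z),3))
print(tri(ray('scene',236,200),ray('side',281,209)))
c=np.vstack([cv2.resize(env.get_image('scene')[190:270,200:360],(800,400),interpolation=cv2.INTER_CUBIC)])
print(env.calibration('wrist'))
E
```

```text
knob [0.509 0.382 0.05 ]
dish [0.403 0.208 0.018]
recess [0.532 0.05  0.076]
line1 [ 0.463 -0.137  0.082]
line2 [ 0.587 -0.135  0.082]
h1 [ 0.468 -0.281  0.122]
h2 [ 0.562 -0.284  0.122]
endL [0.47  0.095 0.082]
endR [0.591 0.094 0.082]
side
knob [0.509 0.375 0.05 ]
h1 [ 0.469 -0.283  0.122]
h2 [ 0.56  -0.295  0.122]
cup [ 0.709 -0.148  0.06 ]
(array([0.51083129, 0.38884752, 0.04488711]), np.float64(0.001149718532611954))
{'fx': 371.64829954431775, 'fy': 371.64829954431775, 'cx': 318.8804635098527, 'cy': 236.80643125775092, 'hand_eye': array([[-4.07024107e-04, -9.66118457e-01, -2.58098745e-01,
         6.48207606e-02],
       [ 9.99999180e-01, -7.06700520e-04,  1.06832229e-03,
        -8.72947441e-04],
       [-1.21452440e-03, -2.58098099e-01,  9.66117952e-01,
        -1.25287164e-01],
       [ 0.00000000e+00,  0.00000000e+00,  0.00000000e+00,
         1.00000000e+00]])}
```

jog_arm --hand '[0.085, 0.085, 0.085, 0.085, 0.085]' --pt "0.055 -0.025 -0.005" --pt "0.055 -0.025 -0.005" --pt "0.055 -0.025 -0.005" --pt "0.055 -0.025 -0.005" --pt "0.055 -0.025 -0.005" --yaw '[0.073, 0.073, 0.073, 0.073, 0.073]'

```text
time_s: 0.82
position: [0.4729, 0.3877, 0.2231]
tool_rot: [[-1.0, -0.003, -0.0], [-0.003, 1.0, -0.0], [0.0, -0.0, -1.0]]
ft_force: [0.2, 0.6, 0.3]
grip_width: 0.0851
gripper_force: 0.0
```

```bash
python3 - <<'E'
from h import *
s=env.observe(); print(np.round(s['position'],4),np.round(s['tool_rot'],3))
save('wrist1',env.get_image('wrist'));print(wpix([.511,.385,.05],s))
E
```

```text
[0.4729 0.3877 0.2231] [[-1.    -0.003 -0.   ]
 [-0.003  1.    -0.   ]
 [ 0.    -0.    -1.   ]]
(np.float64(316.31681615070414), np.float64(263.5307140585103))
```

View pics/wrist1.png

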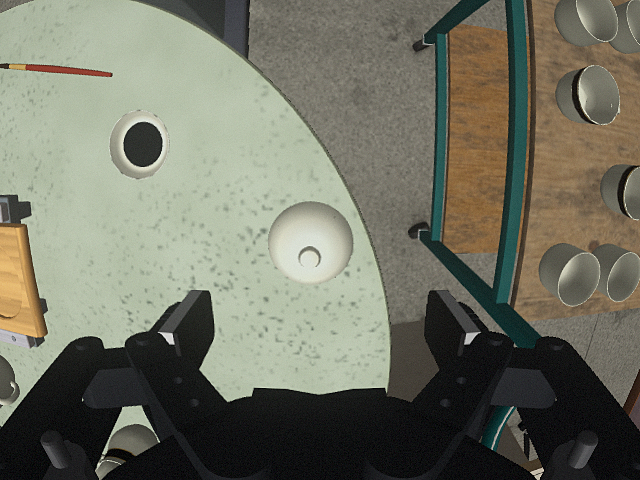

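The wrist view shows the lid from directly above, with its knob at about (309,258) and its rim centre at about (311,242). The dish is at (140,144), and the board's outer end is at the left edge.

```bash
python3 - <<'E'
from h import *
s=env.observe(); im=cv2.imread('pics/wrist1.png')
g=cv2.GaussianBlur(cv2.cvtColor(im,cv2.COLOR_BGR2GRAY),(3,3),0)
c=cv2.HoughCircles(g[235:285,285:335],cv2.HOUGH_GRADIENT,1.2,30,param1=80,param2=10,minRadius=7,maxRadius=15)
print(c); u,v=(c[0,0,:2]+[285,235]) if c is not None else (309,258)
print(u,v,np.round(wonz(u,v,.05,s),4),np.round(wonz(309,258,.052,s),4),np.round(wonz(311,242,.008,s),4))
for n,(u,v),z in [('boardendR',(28,225),.082),('boardendL',(46,335),.082)]: print(n,np.round(wonz(u,v,z,s),4))
E
```

```text
[[[23.400002 24.6       9.76    ]]]
308.4000015258789 259.6000003814697 [0.5131 0.3743 0.05  ] [0.5111 0.3749 0.052 ] [0.5097 0.3757 0.008 ]
boardendR [0.4733 0.1131 0.082 ]
boardendL [0.5893 0.1023 0.082 ]
```

jog_arm --hand '[0.045, 0.045, 0.045, 0.045, 0.045]' --pt "0.015 -0.005 -0.02" --pt "0.015 -0.005 -0.04" --pt "0.008 -0.003 -0.05" --pt "0 0 -0.013" --pt "0 0 0" --yaw '[0, 0, 0, 0, 0]'

```text
time_s: 1.5
position: [0.5085, 0.3763, 0.1002]
tool_rot: [[-1.0, -0.001, -0.001], [-0.001, 1.0, -0.0], [0.001, -0.0, -1.0]]
ft_force: [0.2, 0.0, 0.8]
grip_width: 0.0452
gripper_force: 0.0
```

```bash
python3 - <<'E'
from h import *
s=env.observe(); print(np.round(s['position'],4))
im=env.get_image('wrist');save('wrist2',im);print(wpix([.511,.375,.05],s))
E
```

```text
[0.5085 0.3763 0.1002]
(np.float64(317.86882604708285), np.float64(276.42004849993464))
```

View pics/wrist2.png

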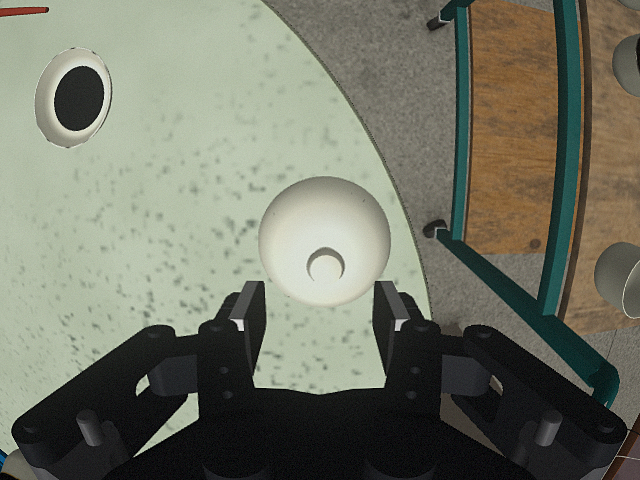

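The knob now appears at about (325,267), and the finger midline is at about column 319. So the knob is near (0.508, 0.378), a couple of mm from the TCP. I'll correct for that and descend.

jog_arm --hand '[0.045, 0.045, 0.045, 0.045, 0.045]' --pt "0.0 0.002 -0.015" --pt "0 0 -0.015" --pt "0 0 -0.005" --pt "0 0 -0.003" --pt "0 0 0" --yaw '[0, 0, 0, 0, 0]'

```text
time_s: 2.17
position: [0.5093, 0.3778, 0.0623]
tool_rot: [[-1.0, -0.0, 0.0], [-0.0, 1.0, 0.0], [-0.0, 0.0, -1.0]]
ft_force: [0.5, -0.3, 0.3]
grip_width: 0.045
gripper_force: 0.0
```

jog_arm --hand '[0.03, 0.016, 0.008, 0.008, 0.008]' --pt "0 0 0" --pt "0 0 0" --pt "0 0 0" --pt "0 0 0" --pt "0 0 0" --yaw '[0, 0, 0, 0, 0]' --grip_force 30

```text
time_s: 2.8
position: [0.5094, 0.378, 0.0627]
tool_rot: [[-1.0, -0.0, 0.001], [-0.0, 1.0, 0.001], [-0.001, 0.001, -1.0]]
ft_force: [-1.5, 2.6, 2.4]
grip_width: 0.0134
gripper_force: 29.4
```

jog_arm --hand '[0.008, 0.008, 0.008, 0.008, 0.008]' --pt "0 0 0.002" --pt "0 0 0.002" --pt "0 0 0.002" --pt "0 0 0" --pt "0 0 0" --yaw '[0, 0, 0, 0, 0]'

```text
time_s: 3.42
position: [0.5091, 0.3778, 0.0682]
tool_rot: [[-1.0, -0.0, -0.0], [-0.0, 1.0, -0.0], [0.0, -0.0, -1.0]]
ft_force: [-0.9, 0.1, -1.7]
grip_width: 0.0133
gripper_force: 29.3
```

```bash
python3 - <<'E'
from h import *
s=env.observe(); print(np.round(s['position'],4),s['ft_force'],s['wrist_torque'])
im=env.get_image('wrist');save('wrist3',cv2.resize(im[160:360,200:440],(720,600),interpolation=cv2.INTER_CUBIC))
E
```

```text
[0.5091 0.3778 0.0682] [-0.93318222  0.14016044 -1.65539645] [-0.04834669 -0.04131754 -0.00374143]
```

View pics/wrist3.png

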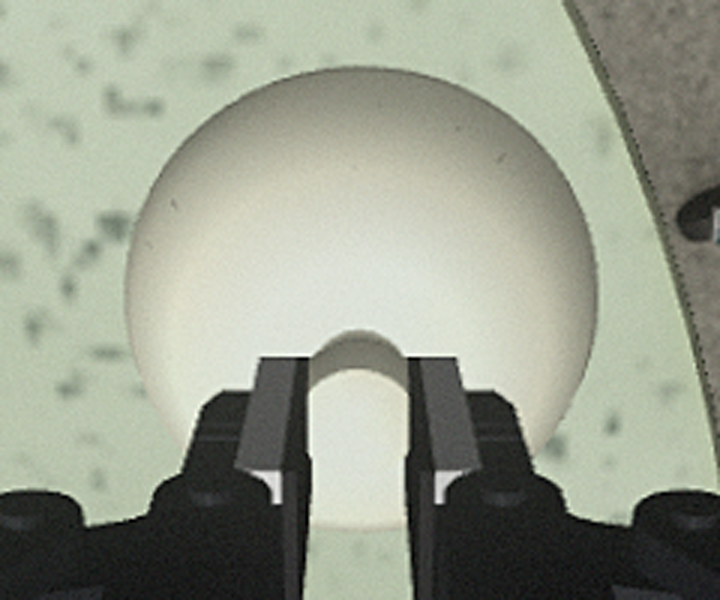

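The crop shows the ball pinched centrally between the pads at about (358,420). The lid is off the table: Fz is about −1.7 N and the width is steady. I'll lift it and carry it towards the board.

jog_arm --hand '[0.008, 0.008, 0.008, 0.008, 0.008]' --pt "0 0 0.012" --pt "0 -0.01 0.024" --pt "0.003 -0.02 0.03" --pt "0.005 -0.03 0.03" --pt "0.005 -0.035 0.02" --yaw '[0, 0, 0, 0, 0]'

```text
time_s: 4.1
position: [0.5225, 0.2822, 0.1867]
tool_rot: [[-1.0, -0.001, 0.003], [-0.001, 1.0, 0.001], [-0.003, 0.001, -1.0]]
ft_force: [0.6, -0.7, -1.8]
grip_width: 0.0134
gripper_force: 29.3
```

jog_arm --hand '[0.008, 0.008, 0.008, 0.008, 0.008]' --pt "0.005 -0.035 0.004" --pt "0.003 -0.03 0" --pt "0 -0.02 0" --pt "0 -0.01 0" --pt "0 0 0" --yaw '[0, 0, 0, 0, 0]'

```text
time_s: 4.72
position: [0.5302, 0.1878, 0.1885]
tool_rot: [[-1.0, 0.0, 0.0], [0.0, 1.0, 0.0], [-0.0, 0.0, -1.0]]
ft_force: [0.4, -0.1, -1.4]
grip_width: 0.0136
gripper_force: 29.3
```

```bash
python3 - <<'E'
from h import *
s=env.observe(); print(np.round(s['position'],4),np.round(s['ft_force'],2),s['tool_rot'].round(3) if hasattr(s['tool_rot'],'round') else s['tool_rot'])
im=env.get_image('wrist');save('wrist4',im)
E
```

```text
[0.5302 0.1878 0.1885] [ 0.36 -0.08 -1.39] [[-1.  0.  0.]
 [ 0.  1.  0.]
 [-0.  0. -1.]]
```

View pics/wrist4.png

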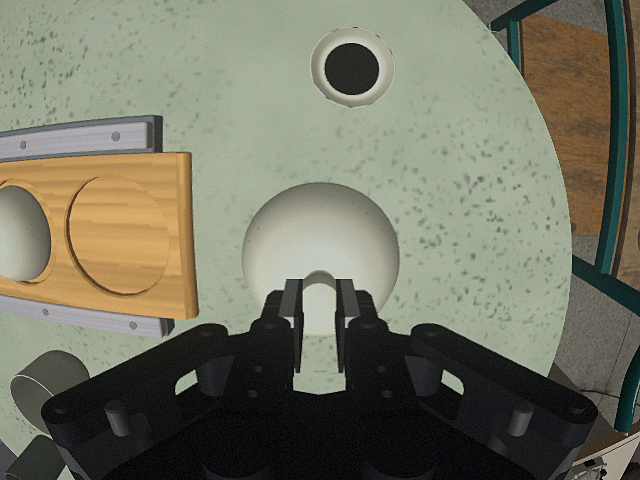

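The wrist view shows the empty recess rim spanning columns 66–171 and rows 177–295. The board's outer corners are at (191,153) and (198,317), and the guide strip ends are at (161,134) and (172,326). The held lid's rim spans columns 243–399, with its top at row 182.

```bash
python3 - <<'E'
from h import *
from scipy.optimize import least_squares
s=env.observe(); im=cv2.imread('pics/wrist4.png')
def fit(P,r): 
    f=least_squares(lambda p:np.hypot(P[:,0]-p[0],P[:,1]-p[1])-r,P.mean(0)); return f.x,np.round(f.fun*1000,1)
# recess: radial darkest-edge pick around expected rim at z=.082
g=cv2.GaussianBlur(cv2.cvtColor(im,cv2.COLOR_BGR2GRAY),(3,3),0).astype(np.float32)
P=np.array([wonz(u,v,.082,s)[:2] for u,v in [(66,230),(171,240),(116,177),(122,295),(77,195),(155,194),(82,280),(160,279)]])
c,e=fit(P,.046);print('recess hand',c,e)
Q=[]
for a in np.arange(0,2*np.pi,.15):
    rr=np.arange(.040,.052,.0005); px=np.array([wpix([c[0]+r*np.cos(a),c[1]+r*np.sin(a),.082],s) for r in rr],np.float32)
    val=cv2.remap(g,px[None,:,0],px[None,:,1],cv2.INTER_LINEAR)[0]; k=val.argmin(); 
    if val.mean()-val[k]>12: Q.append([c[0]+rr[k]*np.cos(a),c[1]+rr[k]*np.sin(a)])
Q=np.array(Q);c2,e2=fit(Q,.046);print('recess auto',len(Q),c2,e2)
for n,(u,v),z in [('boardA',(191,153),.082),('boardB',(198,317),.082),('stripA top',(153,116),.078),('stripB',(168,320),.078),('standA',(161,152),.066)]: print(n,np.round(wonz(u,v,z,s),4))
z=s['position'][2]-.0627+.008
L=np.array([wonz(u,v,z,s)[:2] for u,v in [(243,257),(399,257),(321,182),(258,215),(385,215)]])
l,e=fit(L,.041);print('lid',l,e,'rel tcp',l-s['position'][:2])
E
```

```text
recess hand [0.52864172 0.04007255] [-0.2  0.5 -0.9 -2.2 -1.4  2.9  4.1 -0.9]
recess auto 26 [0.52591637 0.04187899] [-0.2 -0.5 -0.4 -0.7 -0.7 -0.6 -3.6 -1.5 -1.1 -1.1 -0.6 -0.6 -0.6 -0.2
 -0.2 -0.3 -0.4 -0.  -0.3 -0.   0.1  0.2  0.3  0.2  0.1 -0. ]
boardA [0.4712 0.1054 0.082 ]
boardB [0.5871 0.1001 0.082 ]
stripA top [0.4446 0.0769 0.078 ]
stripB [0.5932 0.0735 0.078 ]
standA [0.4696 0.0768 0.066 ]
lid [0.52723972 0.18867482] [-0.5 -0.6  0.6 -0.5 -0.3] rel tcp [-0.00292129  0.00042941]
```

jog_arm --hand '[0.008, 0.008, 0.008, 0.008, 0.008]' --pt "0 -0.02 0" --pt "0 -0.04 0" --pt "0 -0.045 0" --pt "0 -0.03 0" --pt "0 -0.0115 0" --yaw '[0, 0, 0, 0, 0]'

```text
time_s: 5.4
position: [0.5302, 0.0397, 0.1883]
tool_rot: [[-1.0, 0.001, -0.0], [0.001, 1.0, -0.0], [0.0, -0.0, -1.0]]
ft_force: [0.6, 0.1, -1.3]
grip_width: 0.0132
gripper_force: 29.4
```

jog_arm --hand '[0.008, 0.008, 0.008, 0.008, 0.008]' --pt "0 0 -0.012" --pt "0 0 -0.016" --pt "0 0 -0.01" --pt "0 0 -0.006" --pt "0 0 0" --yaw '[0, 0, 0, 0, 0]'

```text
time_s: 6.02
position: [0.5301, 0.0417, 0.144]
tool_rot: [[-1.0, -0.001, -0.001], [-0.001, 1.0, 0.0], [0.001, 0.0, -1.0]]
ft_force: [-0.7, 0.5, -0.6]
grip_width: 0.0132
gripper_force: 29.4
```

jog_arm --hand '[0.008, 0.008, 0.008, 0.008, 0.008]' --pt "0 0 -0.002" --pt "0 0 -0.0015" --pt "0 0 -0.001" --pt "0 0 -0.0005" --pt "0 0 0" --yaw '[0, 0, 0, 0, 0]'

```text
time_s: 6.65
position: [0.5302, 0.0413, 0.1393]
tool_rot: [[-1.0, -0.0, 0.0], [-0.0, 1.0, -0.0], [-0.0, -0.0, -1.0]]
ft_force: [1.0, 0.5, -0.7]
grip_width: 0.0135
gripper_force: 29.4
```

jog_arm --hand '[0.008, 0.008, 0.008, 0.008, 0.008]' --pt "0 0 -0.0005" --pt "0 0 -0.0005" --pt "0 0 -0.0005" --pt "0 0 0" --pt "0 0 0" --yaw '[0, 0, 0, 0, 0]'

```text
time_s: 7.28
position: [0.5304, 0.0416, 0.1384]
tool_rot: [[-1.0, -0.0, 0.001], [-0.0, 1.0, 0.0], [-0.001, 0.0, -1.0]]
ft_force: [-1.1, 2.2, 5.9]
grip_width: 0.0133
gripper_force: 29.9
```

jog_arm --hand '[0.02, 0.03, 0.04, 0.04, 0.04]' --pt "0 0 0" --pt "0 0 0" --pt "0 0 0" --pt "0 0 0.005" --pt "0 0 0.015" --yaw '[0, 0, 0, 0, 0]'

```text
time_s: 7.9
position: [0.53, 0.0413, 0.1578]
tool_rot: [[-1.0, -0.0, -0.001], [-0.0, 1.0, 0.0], [0.001, 0.0, -1.0]]
ft_force: [0.2, 1.2, 0.2]
grip_width: 0.0399
gripper_force: 0.0
```

jog_arm --hand '[0.04, 0.04, 0.04, 0.04, 0.04]' --pt "0 0 0.03" --pt "0 0 0.04" --pt "-0.003 -0.02 0.02" --pt "-0.003 -0.05 0" --pt "-0.003 -0.05 0" --yaw '[0, 0, 0, 0, 0]'

```text
time_s: 8.52
position: [0.521, -0.0798, 0.2485]
tool_rot: [[-1.0, -0.001, 0.001], [-0.001, 1.0, -0.0], [-0.001, -0.0, -1.0]]
ft_force: [0.9, -0.2, 0.5]
grip_width: 0.0398
gripper_force: 0.0
```

```bash
python3 - <<'E'
from h import *
s=env.observe(); print(np.round(s['position'],4),np.round(s['ft_force'],2))
im=env.get_image('wrist');save('wrist5',im)
E
```

```text
[ 0.521  -0.0798  0.2485] [ 0.91 -0.18  0.48]
```

View pics/wrist5.png

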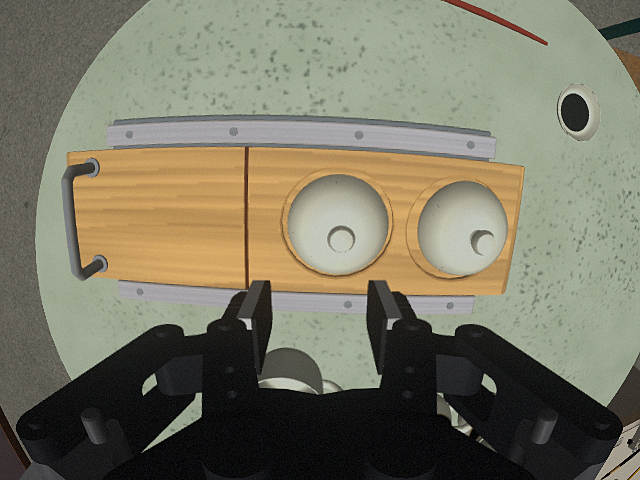

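Both lids sit in their recesses in this view, at about (463,228) and (338,225). The scored line is at column 246, rows 147–287. The handle bar runs (68,180)–(79,274), and the strip ends are at (495,148) and (473,305).

```bash
python3 - <<'E'
from h import *
from scipy.optimize import least_squares
s=env.observe()
w=lambda u,v,z:wonz(u,v,z,s)[:2]
def fit(P,r): 
    f=least_squares(lambda p:np.hypot(P[:,0]-p[0],P[:,1]-p[1])-r,P.mean(0)); return f.x,np.round(f.fun*1000,1)
print('lid',fit(np.array([w(u,v,.084) for u,v in [(418,228),(465,181),(460,276),(429,200),(428,259),(495,193)]]),.041))
print('setlid',fit(np.array([w(u,v,.084) for u,v in [(288,225),(389,223),(340,175),(338,275)]]),.041))
l1,l2=w(246,147,.082),w(246,287,.082);e1,e2=w(524,167,.082),w(503,294,.082)
print('line',l1,l2,(l1+l2)/2,'end',e1,e2,(e1+e2)/2)
h1,h2=w(69,180,.122),w(79,274,.122);print('handle',h1,h2,(h1+h2)/2)
print('strip ends',w(496,137,.078),w(496,158,.078),w(475,297,.078),w(473,313,.078))
print('strip tails',w(110,121,.078),w(118,281,.078))
E
```

```text
lid (array([0.52714211, 0.03668637]), array([ 0.5,  0. ,  1.1,  0.4, -0.8,  0.4]))
setlid (array([ 0.52490886, -0.07015507]), array([-0.2, -0.2,  0.4,  0.4]))
line [ 0.46054994 -0.14326622] [ 0.57832762 -0.14897261] [ 0.51943878 -0.14611941] end [0.47165753 0.09209971] [0.58977018 0.08583523] [0.53071386 0.08896747]
handle [ 0.47552325 -0.28561256] [ 0.55515625 -0.28960732] [ 0.51533975 -0.28760994]
strip ends [0.44779416 0.06424144] [0.46581609 0.0650748 ] [0.59309303 0.05820124] [0.60972866 0.05881577]
strip tails [ 0.42955447 -0.26844949] [ 0.57796269 -0.27783993]
```

The outer lid may be a few mm off centre outward, but the arm was still moving and the view was oblique. I'll look again settled, from directly above.

jog_arm --hand '[0.04, 0.04, 0.04, 0.04, 0.04]' --pt "0 0.04 0" --pt "0 0.05 0" --pt "0 0.03 0" --pt "0 0 0" --pt "0 0 0" --yaw '[0, 0, 0, 0, 0]'

```text
time_s: 9.2
position: [0.5213, 0.0408, 0.248]
tool_rot: [[-1.0, -0.0, 0.0], [-0.0, 1.0, -0.0], [-0.0, -0.0, -1.0]]
ft_force: [-0.2, -0.0, -0.1]
grip_width: 0.04
gripper_force: 0.0
```

```bash
python3 - <<'E'
from h import *
s=env.observe(); print(np.round(s['position'],4),np.round(s['ft_force'],2))
im=env.get_image('wrist');save('wrist6full',im);save('wrist6',cv2.resize(im[120:320,140:400],(780,600),interpolation=cv2.INTER_CUBIC))
E
```

```text
[0.5213 0.0408 0.248 ] [-0.18 -0.04 -0.12]
```

View pics/wrist6.png

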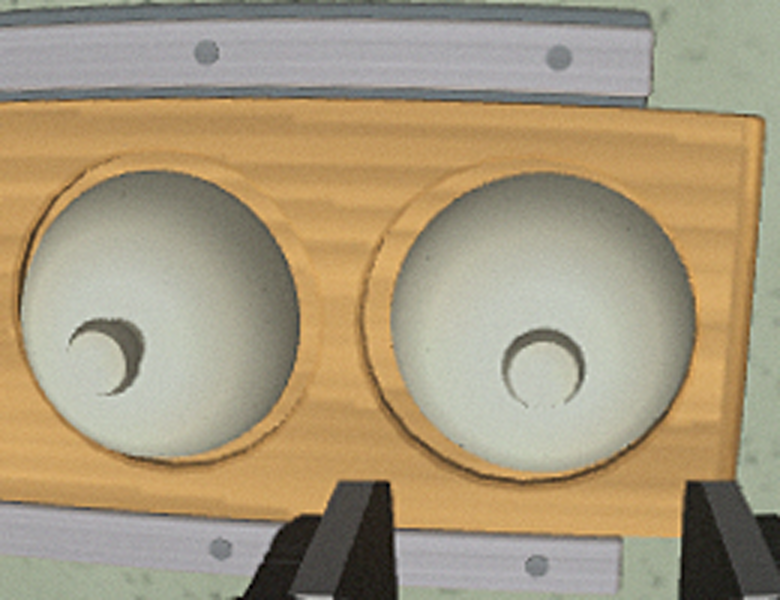

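The crop shows the outer lid spanning columns 392–696 and its recess 360–700. That puts the lid centred to about 4 mm, within the 9 mm limit, and it is flat. The strip ends are at (652,30–100) and (620,540–590), and the board's outer corner is at (764,118). Next I'll work out the slide distance from these.

```bash
python3 - <<'E'
from h import *
s=env.observe()
w=lambda u,v,z:wonz(140+u/3,120+v/3,z,s)[:2]
A=(w(652,30,.078)+w(652,95,.078))/2;B=(w(621,542,.078)+w(618,592,.078))/2
C=w(764,118,.082);D=w(738,440,.082)
print('strips',A,B,'edge mid',(A+B)/2,'board end',C,D)
d=np.array([-(B-A)[1],(B-A)[0]]);d/=np.linalg.norm(d);print('dir',d)
e=np.array([-(D-C)[1],(D-C)[0]]);e/=np.linalg.norm(e);print('board dir',e)
d=(d+e)/2
endp=C+.06*np.array([d[1],-d[0]]);line=endp-.24*d;print('end mid',endp,'line',line,'handle',endp-.385*d)
print('slide',((A+B)/2-line)@d)
for f in ('scene','side'):
    env.get_image(f)
E
```

```text
strips [0.45688738 0.07022008] [0.60112144 0.06408003] edge mid [0.52900441 0.06715006] board end [0.47083627 0.09973122] [0.56014836 0.09619   ]
dir [0.04253153 0.99909512]
board dir [0.03961883 0.99921487]
end mid [0.53078557 0.09726671] line [ 0.52092753 -0.14253049] handle [ 0.51497163 -0.28740797]
slide 0.209835130813695
```

jog_arm --hand '[0.05, 0.05, 0.05, 0.05, 0.05]' --pt "0 -0.03 0" --pt "0 -0.06 0" --pt "-0.002 -0.06 0" --pt "-0.002 -0.06 0" --pt "-0.002 -0.06 0" --yaw '[-0.008, -0.008, -0.008, -0.008, -0.009]'

```text
time_s: 9.98
position: [0.5146, -0.2314, 0.2479]
tool_rot: [[-0.999, 0.042, 0.0], [0.042, 0.999, -0.0], [-0.0, -0.0, -1.0]]
ft_force: [1.0, 0.9, 0.1]
grip_width: 0.05
gripper_force: 0.0
```

jog_arm --hand '[0.05, 0.05, 0.05, 0.05, 0.05]' --pt "0 -0.045 -0.01" --pt "0 -0.013 -0.03" --pt "0 0 -0.03" --pt "0 0 -0.008" --pt "0 0 0" --yaw '[0, 0, 0, 0, 0]'

```text
time_s: 10.6
position: [0.5152, -0.287, 0.1702]
tool_rot: [[-0.999, 0.041, 0.0], [0.041, 0.999, -0.0], [-0.0, -0.0, -1.0]]
ft_force: [0.8, -0.5, 0.3]
grip_width: 0.0501
gripper_force: 0.0
```

```bash
python3 - <<'E'
from h import *
s=env.observe(); print(np.round(s['position'],4),np.round(s['tool_rot'],3))
im=env.get_image('wrist');save('wrist7',im);print(wpix([.515,-.287,.122],s))
E
```

```text
[ 0.5152 -0.287   0.1702] [[-0.999  0.041  0.   ]
 [ 0.041  0.999 -0.   ]
 [-0.    -0.    -1.   ]]
(np.float64(320.45017083402485), np.float64(272.69104037215214))
```

View pics/wrist7.png

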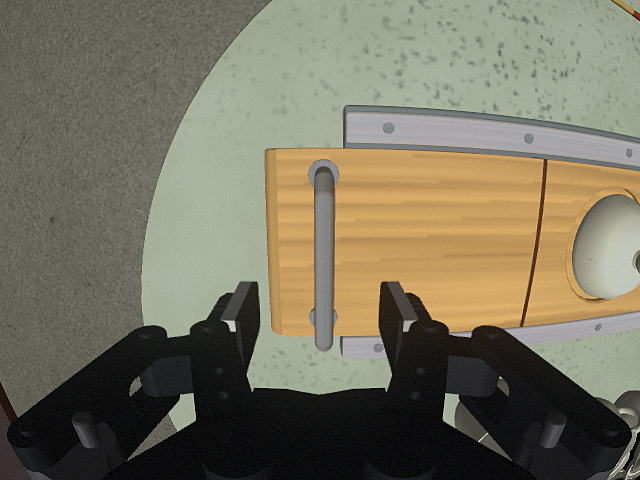

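The bar is vertical in the image at column 324, rows 165–350, so the pads straddle it evenly. I'll shift a little, descend and grip.

jog_arm --hand '[0.05, 0.05, 0.05, 0.05, 0.05]' --pt "-0.003 0.001 -0.015" --pt "0 0 -0.02" --pt "0 0 -0.01" --pt "0 0 -0.005" --pt "0 0 0" --yaw '[0, 0, 0, 0, 0]'

```text
time_s: 11.28
position: [0.5124, -0.2858, 0.1203]
tool_rot: [[-0.999, 0.041, 0.001], [0.041, 0.999, -0.0], [-0.001, -0.0, -1.0]]
ft_force: [1.4, -0.4, -0.3]
grip_width: 0.0499
gripper_force: 0.0
```

jog_arm --hand '[0.03, 0.02, 0.005, 0.005, 0.005]' --pt "0 0 0" --pt "0 0 0" --pt "0 0 0" --pt "0 0 0" --pt "0 0 0" --yaw '[0, 0, 0, 0, 0]' --grip_force 50

```text
time_s: 11.9
position: [0.5123, -0.2856, 0.1202]
tool_rot: [[-0.999, 0.041, 0.0], [0.041, 0.999, -0.0], [-0.0, 0.0, -1.0]]
ft_force: [-1.2, 2.5, 5.7]
grip_width: 0.0084
gripper_force: 48.9
```

jog_arm --hand '[0.005, 0.005, 0.005, 0.005, 0.005]' --pt "0.0002 0.005 0" --pt "0.0004 0.01 0" --pt "0.0006 0.015 0" --pt "0.0006 0.015 0" --pt "0.0006 0.015 0" --yaw '[0, 0, 0, 0, 0]'

```text
time_s: 12.52
position: [0.515, -0.2265, 0.1202]
tool_rot: [[-0.999, 0.041, 0.001], [0.041, 0.999, -0.003], [-0.002, -0.003, -1.0]]
ft_force: [-0.1, -5.9, 2.5]
grip_width: 0.0083
gripper_force: 49.0
```

jog_arm --hand '[0.005, 0.005, 0.005, 0.005, 0.005]' --pt "0.0006 0.015 0" --pt "0.0006 0.015 0" --pt "0.0006 0.015 0" --pt "0.0006 0.015 0" --pt "0.0006 0.015 0" --yaw '[0, 0, 0, 0, 0]'

```text
time_s: 13.15
position: [0.5181, -0.1515, 0.1202]
tool_rot: [[-0.999, 0.041, 0.002], [0.041, 0.999, -0.003], [-0.002, -0.003, -1.0]]
ft_force: [-0.1, -5.1, 3.0]
grip_width: 0.0078
gripper_force: 49.0
```

jog_arm --hand '[0.005, 0.005, 0.005, 0.005, 0.005]' --pt "0.0006 0.015 0" --pt "0.0006 0.015 0" --pt "0.0006 0.013 0" --pt "0.0004 0.01 0" --pt "0.0002 0.005 0" --yaw '[0, 0, 0, 0, 0]'

```text
time_s: 13.78
position: [0.5205, -0.0933, 0.1203]
tool_rot: [[-0.999, 0.04, 0.002], [0.04, 0.999, -0.003], [-0.002, -0.002, -1.0]]
ft_force: [-0.2, -7.1, 5.2]
grip_width: 0.0077
gripper_force: 49.1
```

jog_arm --hand '[0.005, 0.005, 0.005, 0.005, 0.005]' --pt "0 0 0" --pt "0 0 0" --pt "0 0 0" --pt "0 0 0" --pt "0 0 0" --yaw '[0, 0, 0, 0, 0]'

```text
time_s: 14.4
position: [0.5205, -0.0929, 0.1202]
tool_rot: [[-0.999, 0.041, 0.002], [0.041, 0.999, -0.0], [-0.002, -0.0, -1.0]]
ft_force: [1.3, -1.8, 6.2]
grip_width: 0.0081
gripper_force: 49.3
```

```bash
python3 - <<'E'
from h import *
s=env.observe(); print(np.round(s['position'],4),np.round(s['ft_force'],2),np.round(s['wrist_torque'],2))
a=env.get_image('wrist');save('wrist8full',a);b=env.get_image('scene');save('scene8full',b);save('side8full',env.get_image('side'))
a=a[60:420,300:640]; b=cv2.resize(b[180:420,200:460],(390,360),interpolation=cv2.INTER_CUBIC)
save('w8',np.hstack([a,b]))
E
```

```text
[ 0.5205 -0.0929  0.1202] [ 1.3  -1.79  6.24] [-0.26 -0.19 -0.02]
```

View pics/w8.png

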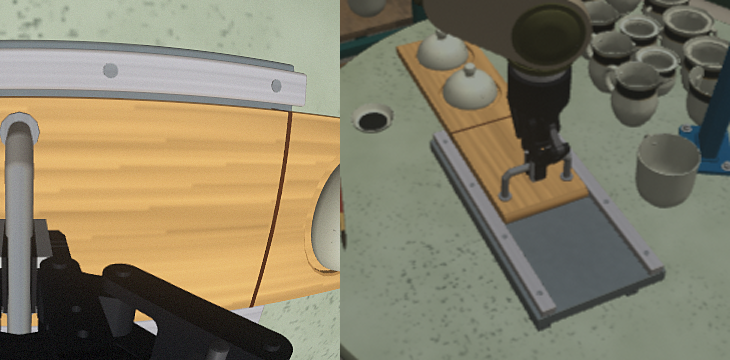

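The left crop shows the scored line from (291,112) to (252,305). The grey stand corner is at (293,107), and the aluminium strip end is at about (305,75–105). The line is close to the edge, so I'll work out the remaining distance.

```bash
python3 - <<'E'
from h import *
s=env.observe()
w=lambda u,v,z:wonz(300+u,60+v,z,s)[:2]
d=np.array([.041,.999]);n=np.array([.999,-.041])
for nm,u,v,z in [('line a',291,112,.082),('line b',252,305,.082),('line m',277,200,.082),('strip top1',306,73,.078),('strip top2',305,104,.078),('stand in',292,106,.066),('stand out',294,67,.066),('bar',20,140,.122)]:
    p=w(u,v,z);print(nm,np.round(p,4),'along',round(p@d,4),'across',round(p@n,4))
import json
im=cv2.imread('pics/scene8full.png');
# scene: line ends & stand edge
for nm,u,v,z in [('line L',200+(450-340)/1.5,180+134/1.5,.082),('line R',200+(508-340)/1.5,180+113/1.5,.082),('strip end L',200+(433-340)/1.5,180+138/1.5,.078)]:
    p=onz('scene',u,v,z)[:2];print(nm,np.round(p,4),round(p@d,4))
E
```

```text
line a [0.4693 0.0543] along 0.0735 across 0.4666
line b [0.588  0.0491] along 0.0732 across 0.5854
line m [0.5186 0.0507] along 0.0719 across 0.516
strip top1 [0.4471 0.0692] along 0.0874 across 0.4439
strip top2 [0.4647 0.0691] along 0.0881 across 0.4614
stand in [0.4671 0.0692] along 0.0883 across 0.4638
stand out [0.4439 0.07  ] along 0.0881 across 0.4406
bar [ 0.4756 -0.0916] along -0.072 across 0.4789
line L [0.4668 0.0551] 0.0742
line R [0.5612 0.0601] 0.083
strip end L [0.4438 0.0622] 0.0804
```

The remaining distance is 15 mm, and both methods agree.

jog_arm --hand '[0.005, 0.005, 0.005, 0.005, 0.005]' --pt "0.0002 0.004 0" --pt "0.0002 0.005 0" --pt "0.0002 0.004 0" --pt "0 0.002 0" --pt "0 0 0" --yaw '[0, 0, 0, 0, 0]'

```text
time_s: 15.18
position: [0.521, -0.0786, 0.1202]
tool_rot: [[-0.999, 0.041, 0.001], [0.041, 0.999, -0.002], [-0.001, -0.002, -1.0]]
ft_force: [0.7, -5.2, 5.7]
grip_width: 0.0082
gripper_force: 49.3
```

jog_arm --hand '[0.005, 0.005, 0.005, 0.005, 0.005]' --pt "0 0 0" --pt "0 0 0" --pt "0 0 0" --pt "0 0 0" --pt "0 0 0" --yaw '[0, 0, 0, 0, 0]'

```text
time_s: 15.8
position: [0.521, -0.0787, 0.1202]
tool_rot: [[-0.999, 0.041, 0.001], [0.041, 0.999, -0.002], [-0.001, -0.001, -1.0]]
ft_force: [0.7, -5.7, 5.5]
grip_width: 0.0081
gripper_force: 49.3
```

```bash
python3 - <<'E'
from h import *
s=env.observe(); print(np.round(s['position'],4),np.round(s['ft_force'],2),np.round(s['wrist_torque'],2))
a=env.get_image('wrist')[60:330,300:640]; b=env.get_image('side')[190:300,230:390]
save('w9',np.vstack([cv2.resize(a,(430,341)),cv2.resize(b,(430,296))[:259]]))
d=np.array([.041,.999]);w=lambda u,v,z:wonz(300+u,60+v,z,s)[:2]@d
print([round(w(*p),4) for p in [(306,73,.078),(294,67,.066),(291,112,.082)]], wpix([.4693+.0006,.0543+.015,.082],s))
E
```

```text
[ 0.521  -0.0787  0.1202] [ 0.65 -5.65  5.51] [-0.87 -0.07 -0.01]
[np.float64(0.1015), np.float64(0.1022), np.float64(0.0876)] (np.float64(592.1300166394415), np.float64(172.15330158211896))
```

View pics/w9.png

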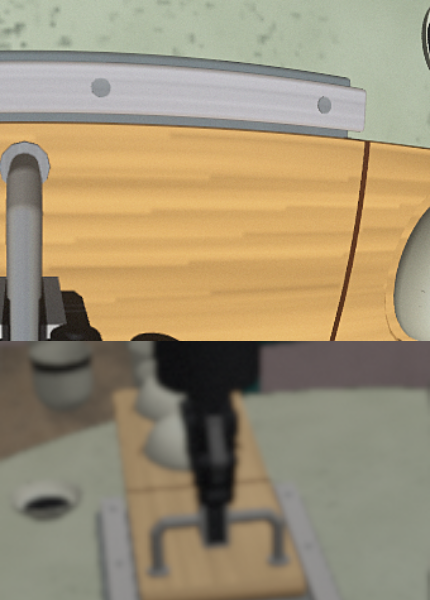

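The line's top is at (368,142), the strip end at (366,90–132) and the stand corner at (350,79)/(348,137). The lids are in place in the side crop.

```bash
python3 - <<'E'
from h import *
s=env.observe();k=340/430
d=np.array([.041,.999]);w=lambda u,v,z:round(wonz(300+u*k,60+v*k,z,s)[:2]@d,4)
print('line',w(368,142,.082),w(352,260,.082),'strip',w(366,90,.078),w(364,132,.078),'stand',w(351,79,.066),w(348,136,.066))
E
```

```text
line 0.0876 0.088 strip 0.088 0.0882 stand 0.0886 0.0886
```

The line is within 1 mm of the edge, the grip is holding, and the board is flat and still, so I'm handing in.

```bash
python3 -c "
from rig import env
print(env.close_job())"
```

```text
the job is handed in; nothing more can be done
None
```

I set the lid in the outer recess about 4 mm off centre, slid the board until its scored line was within about 1 mm of the stand's edge, and handed the job in still gripping the handle; no verdict came back.

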